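Find the rocking board on the supply chest and push it open

TASK

Four identical purple boards cover the bays of the plywood chest; three rest on full stacks of blanks and one lies over the empty bay and rocks when pressed. Press the boards with closed fingertips beside their yellow near edges to find the one that rocks, then push that edge down until the board stands open by at least 40 degrees, and leave it open. Do not pick anything up, and leave the paint pots, bottles and the rest of the bench where they are.

Things in the scene. Friction and masses are not known exactly. Their poses are not given: they have to be found in the camera images.
- chest: fixed plywood chest, 176 (x) by 400 (y) by 120 mm high, four purple boards in a row along y in its top. Origin on the underside, below the middle of the boards' pivot line; x points away from the robot (yaw within 0.3 rad), near face at x = -78 mm. Behind the boards a level solid ledge (x 38 to 98 mm). Three bays hold plywood blanks up to the boards; one, which varies, is nearly empty.
- board_a (a joint): angle of the first (leftmost, +y) board, rad: 0 shut, level with the chest top; positive as its near edge (yellow band, chest's -x side) goes down and its far edge rises. Over the empty bay a board turns from -0.08 to 0.9 (stop) and stays where left (stiff pivot, 0.12 N m, about 3 N at the press point); over a full bay it stops within 0.03 rad.
- board_b (a joint): angle of the second board, rad: 0 shut, level with the chest top; positive as its near edge (yellow band, chest's -x side) goes down and its far edge rises. Over the empty bay a board turns from -0.08 to 0.9 (stop) and stays where left (stiff pivot, 0.12 N m, about 3 N at the press point); over a full bay it stops within 0.03 rad.
- board_c (a joint): angle of the third board, rad: 0 shut, level with the chest top; positive as its near edge (yellow band, chest's -x side) goes down and its far edge rises. Over the empty bay a board turns from -0.08 to 0.9 (stop) and stays where left (stiff pivot, 0.12 N m, about 3 N at the press point); over a full bay it stops within 0.03 rad.
- board_d (a joint): angle of the fourth (rightmost, -y) board, rad: 0 shut, level with the chest top; positive as its near edge (yellow band, chest's -x side) goes down and its far edge rises. Over the empty bay a board turns from -0.08 to 0.9 (stop) and stays where left (stiff pivot, 0.12 N m, about 3 N at the press point); over a full bay it stops within 0.03 rad.
- board_a_press (a point): point on top of the first (leftmost, +y) board, on its centre line, 45 mm to the near side of its pivot, 120 mm above the table when shut; moves and turns with it. Board 100 (x) by 82 (y) by 8 mm, near edge 65 mm and far edge 35 mm from the pivot (at half thickness), 94 mm from board to board. Yellow band 14 mm wide at the near edge. A nearly empty bay has 80 mm of free depth.
- board_b_press (a point): point on top of the second board, on its centre line, 45 mm to the near side of its pivot, 120 mm above the table when shut; moves and turns with it. Board 100 (x) by 82 (y) by 8 mm, near edge 65 mm and far edge 35 mm from the pivot (at half thickness), 94 mm from board to board. Yellow band 14 mm wide at the near edge. A nearly empty bay has 80 mm of free depth.
- board_c_press (a point): point on top of the third board, on its centre line, 45 mm to the near side of its pivot, 120 mm above the table when shut; moves and turns with it. Board 100 (x) by 82 (y) by 8 mm, near edge 65 mm and far edge 35 mm from the pivot (at half thickness), 94 mm from board to board. Yellow band 14 mm wide at the near edge. A nearly empty bay has 80 mm of free depth.
- board_d_press (a point): point on top of the fourth (rightmost, -y) board, on its centre line, 45 mm to the near side of its pivot, 120 mm above the table when shut; moves and turns with it. Board 100 (x) by 82 (y) by 8 mm, near edge 65 mm and far edge 35 mm from the pivot (at half thickness), 94 mm from board to board. Yellow band 14 mm wide at the near edge. A nearly empty bay has 80 mm of free depth.
- pot_red: small white paint jar with red cap, 36 mm across, 50 mm high, loose on the chest's ledge; origin at the centre of its underside; bystander, to be left alone
- pot_green: small white paint jar with green cap, 36 mm across, 50 mm high, loose on the chest's ledge; origin at the centre of its underside; bystander, to be left alone
- bottle_yellow: yellow paint bottle, 64 mm across, 190 mm high, on the table to the robot's left; origin at the centre of its underside; bystander, to be left alone
- bottle_black: black paint bottle, 64 mm across, 200 mm high, on the table to the robot's left; origin at the centre of its underside; bystander, to be left alone
- paint_dish: low brass-coloured paint dish, 72 mm across, 18 mm high, on the table in front of the chest; origin at the centre of its underside; bystander, to be left alone
- brush: flat paint brush, about 200 mm long, lying on the table to the robot's right, origin at the underside, x axis along it to the bristles; bystander, to be left alone
- cutout: flat purple wooden cut-out, about 130 by 70 by 8 mm, lying on the table to the robot's right; origin on its underside; bystander, to be left alone
- water_cup: white plastic cup, 76 mm across, 85 mm high, on the table to the robot's right; origin at the centre of its underside; bystander, to be left alone

How it is judged:
By the outcome, as a careful person would: the job done as asked, in the order asked, and still so for the second after the job is handed in, with the robot touching nothing.
It also fails if it takes over 45 s, if anything falls off the work surface, if the arm or the gripper's body presses on something with over 40 N, if the wrist force passes 120 N, or if a joint passes its speed limit or range.

ROBOT

A 7-joint arm with a two-finger parallel gripper is mounted at the origin on the work surface. World frame = base frame: x ahead of the robot, y to its left, z up, the work surface at z = 0. Lengths are in m, angles in rad, forces in N, time in s.
With the tool pointing down it reaches from about 0.4 to 0.875 m from the base axis. Payload 19.3 kg.
Tool frame: the origin (TCP) lies at the very end of the fingers, on their centre line; the grasp point (between the pads) lies 19 mm behind it; z points along the fingers, y is the line along which they close (so a half turn about z gives the same grasp; the last joint's range is limited). The gripper opens to 85 mm and grips with 20 to 120 N. Pads are 22 mm wide; open, the fingers measure 114 mm over their backs; the gripper's body (76 mm by 85 mm) begins 54 mm behind the grasp point. The pads swing forward as they close: fully open they stand 13 mm farther back than shut.
Start: joints at [-1.174, 0.521, -0.036, 1.599, 0.021, 1.021, -0.113], TCP at [0.281, 0.558, 0.231] pointing down, gripper open.
Joint ranges: [-2.91, 2.91], [-0.3, 2.13], [-1.5, 1.42], [0.17, 2.43], [-1.26, 4.41], [0.16, 1.93], [-2.52, 2.52]. Speed limits (rad/s): [1.89, 1.89, 2.39, 2.39, 3.01, 3.01, 3.01].

INTERFACE

Orientations are given as [roll, pitch, yaw] about the fixed x, y, z axes, in that order (R = Rz(yaw) Ry(pitch) Rx(roll)).
In Python, from workcell import bot gives the robot as it stands.
- The arm moves only by the shell command python3 -m crank 'ROWS' [FORCE]. ROWS is a JSON object of lists of equal length, an entry for each row: "travel": the shift along the world's x, y, z in cm, a list of three; "turn": the turn, a rotation vector about the world's x, y, z in degrees, a list of three; "gripper": the closure, from 0 (fully open) to 1 (shut). A call has exactly 5 rows; each row is the pose to reach, as a shift and turn from the pose commanded when the call began; what a row does not reach only later rows make up. A row lasts 1/10 s, in which the tool goes at most 50 mm and 8.59 degrees, less where a joint would pass 70% of its speed; a pose out of reach is approached as far as the arm can. A call with a gripper value outside its range is refused whole. The fingers move at their own pace and stop on an object; FORCE is the grip in N (left out, the last holds). Time passes only in rows, so rows that repeat a pose let the fingers close, or fill a call up. It gives the time, the measured TCP pose, the force, the opening and the grip force at its end, in the units of the state.
- bot.observe(): the state, without advancing time (a new reading comes with each control period).
- bot.grab_frame(name): name is "side" or "top" or "wrist"; returns a dict with "pixels" (384x512x3 uint8, red, green, blue), "fx", "fy", "cx", "cy" (pixels), "extrinsics" (4x4, takes a point from world to camera coordinates). Camera axes: x right, y down, z forward; pixel columns grow to the right and rows downward; lengths in m; the calibration is good to about 2 mm. A picture is of the moment at which its call begins. There is no depth.
- bot.job_done(): hands the job in; it is judged then, once.
The state is a dict: "clock": time; "qpos": joint angles; "qd": joint speeds; "joint_efforts": joint torques, N m; "position": TCP position; "tool_rot": TCP orientation; "force": force on the tool from outside, world axes, zero at the start; "moment": the same for the moment, N m; "grip_width": finger opening in m; "finger_force": force on a finger pad.
Only numpy, scipy, OpenCV 4.12 (cv2) and the standard library are available. Lean on these libraries where they do the work, as an engineer would, in place of code of your own. Each camera call takes 0.05 s, during which the arm holds its last target. There are 200 camera calls.

## Working session

There is one attempt and no reset: what is moved stays moved. The work goes in short steps, Python scripts to look and compute and a shell command to move; the robot and the scene stay as the last step left them, time stands still between calls to the robot, and variables do not carry over. Pictures are saved under pics/ and viewed, at most 10 in all, crops included, and the job is handed in when it is done.

```bash
mkdir -p pics; python3 - <<'E'
from workcell import bot
import cv2,numpy as np
s=bot.observe();print(s)
for n in("top","side"):
    f=bot.grab_frame(n);cv2.imwrite(f"pics/{n}0.png",f["pixels"][:,:,::-1]);print(n,f["fx"],f["cx"],f["cy"],np.round(f["extrinsics"],3).tolist())
E
```

```text
{'clock': 0.0, 'qpos': array([-1.1741799 ,  0.52200512, -0.03631093,  1.60000295,  0.02119536,
        1.02110922, -0.11283012]), 'qd': array([-0.00084416, -0.00014787, -0.00088953,  0.00056597,  0.00122359,
       -0.00111001, -0.00073801]), 'joint_efforts': array([-1.75703855e-03, -9.27100754e+01,  1.97935089e+00, -3.69936204e+01,
        1.78254145e-02,  8.22803500e-03,  6.67732451e-06]), 'position': array([0.28116634, 0.55780425, 0.23073328]), 'tool_rot': array([-3.14045611e+00,  8.62069574e-05,  2.67471939e+00]), 'force': array([-0.56662179, -0.11688854, -0.23762896]), 'moment': array([ 0.01795605, -0.04143152,  0.03506187]), 'finger_force': 0.0, 'grip_width': 0.08547584524517876}
top 402.65058419480374 250.70282817418766 186.77682859196113 [[-0.03, -1.0, -0.006, 0.036], [-0.994, 0.03, -0.105, 0.503], [0.105, 0.003, -0.995, 1.476], [0.0, 0.0, 0.0, 1.0]]
side 354.34715038025405 252.7493229951238 189.638754006563 [[0.995, -0.096, -0.02, -0.496], [-0.083, -0.721, -0.688, 0.105], [0.052, 0.686, -0.725, 1.027], [0.0, 0.0, 0.0, 1.0]]
```

View pics/top0.png

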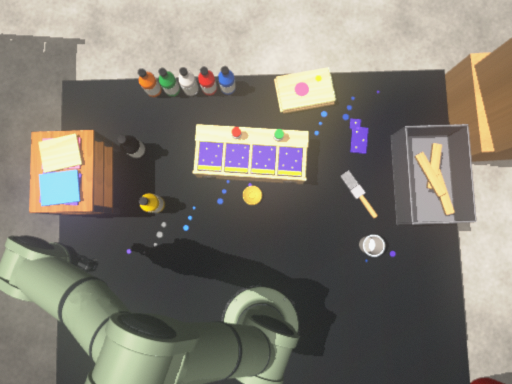

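View pics/side0.png

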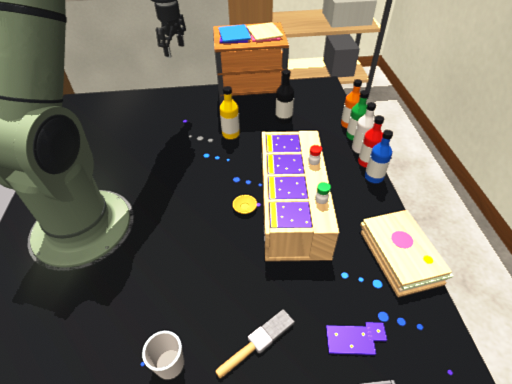

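The top view shows the chest at (195–308, 125–181), with purple boards centred at about (210,157), (237,158), (264,159) and (291,160), and yellow bands on the lower side. The pots are at (236,132) and (279,134). The side view shows the boards from (285,143) to (292,215). Next I'll triangulate the board centres from the two views.

```bash
cat > h.py <<'E'
from workcell import bot
import cv2,numpy as np
def P(f): return np.array([[f["fx"],0,f["cx"]],[0,f["fy"],f["cy"]],[0,0,1]])@f["extrinsics"][:3]
def onplane(f,uv,z):
    M=P(f);H=np.c_[M[:,0],M[:,1],M[:,2]*z+M[:,3]]
    return cv2.perspectiveTransform(np.float64(uv).reshape(-1,1,2),np.linalg.inv(H)).reshape(-1,2)
def boards(f,roi):
    h=cv2.cvtColor(f["pixels"],cv2.COLOR_RGB2HSV);m=cv2.inRange(h,(115,80,50),(150,255,255))
    x0,y0,x1,y1=roi;k=np.zeros_like(m);k[y0:y1,x0:x1]=m[y0:y1,x0:x1]
    k=cv2.morphologyEx(k,cv2.MORPH_CLOSE,np.ones((3,3)))
    cs=[c for c in cv2.findContours(k,0,1)[0] if cv2.contourArea(c)>150]
    return cs
E
python3 - <<'E'
from h import *
np.set_printoptions(precision=4,suppress=True)
t,s=bot.grab_frame("top"),bot.grab_frame("side")
def cen(f,roi,ax):
    cs=boards(f,roi);c=[]
    for k in cs:
        # rectify centre: mean of 4-corner metric rectangle on z=0.12
        r=cv2.minAreaRect(onplane(f,k,.12).astype(np.float32)); c.append((*r[0],*r[1],r[2]))
    return np.array(sorted(c,key=lambda a:-a[1]))
a=cen(t,(193,120,312,185),0);b=cen(s,(255,125,335,260),1)
print(a);print(b)
def pix(f,xy):
    q=P(f)@np.c_[xy,np.full(len(xy),.12),np.ones(len(xy))].T;return q[:2]/q[2]
if len(a)==len(b)==4:
    X=cv2.triangulatePoints(P(t),P(s),pix(t,a[:,:2]),pix(s,b[:,:2]));print((X[:3]/X[3]).T)
print(np.round(P(t),2).shape)
E
```

```text
[[ 0.6165  0.1604  0.0798  0.0809 84.3552]
 [ 0.6078  0.0668  0.0797  0.0807 84.6435]
 [ 0.599  -0.0267  0.0796  0.0807 84.5964]
 [ 0.5898 -0.1201  0.0799  0.0808 84.5654]]
[[ 0.6168  0.1582  0.0769  0.0829 83.1529]
 [ 0.6081  0.0651  0.0805  0.0814 84.9237]
 [ 0.5996 -0.0288  0.0782  0.0826 83.4609]
 [ 0.591  -0.1219  0.0809  0.0822 83.6158]]
[[ 0.617   0.1606  0.118 ]
 [ 0.6083  0.0669  0.1184]
 [ 0.5997 -0.0268  0.1178]
 [ 0.5907 -0.1203  0.118 ]]
(3, 4)
```

The boards sit at z≈0.119 with the chest yaw at about -0.095. The press points come out at a (0.580, 0.164), b (0.5715, 0.070), c (0.563, -0.023) and d (0.554, -0.117). I'll rise, close the fingers, turn +21° and go over towards board a.

```bash
python3 -m crank '{"travel":[[0,0,4],[0,0,8],[3,-4,9],[6,-8,9],[9,-12,9]],"turn":[[0,0,5],[0,0,10],[0,0,15],[0,0,21],[0,0,21.3]],"gripper":[1,1,1,1,1]}' 40
python3 -m crank '{"travel":[[3,-4,0],[6,-8,0],[9,-12,0],[12,-16,0],[15,-20,0]],"turn":[[0,0,0],[0,0,0],[0,0,0],[0,0,0],[0,0,0]],"gripper":[1,1,1,1,1]}'
```

```text
clock: 0.7
position: [0.3715, 0.4374, 0.3216]
tool_rot: [3.141, 0.0, 3.051]
force: [1.4, 0.5, 0.4]
grip_width: 0.0122
finger_force: 0.0
clock: 1.2
position: [0.5216, 0.237, 0.3214]
tool_rot: [3.141, 0.0, 3.047]
force: [0.3, 1.2, -0.2]
grip_width: 0.0001
finger_force: 0.0
```

```bash
python3 -m crank '{"travel":[[2.9,-3.6,0],[5.8,-7.3,-2],[5.8,-7.3,-6.5],[5.8,-7.3,-11],[5.8,-7.3,-15.5]],"turn":[[0,0,0],[0,0,0],[0,0,0],[0,0,0],[0,0,0]],"gripper":[1,1,1,1,1]}'
python3 -m crank '{"travel":[[0,0,-1],[0,0,-2],[0,0,-2.5],[0,0,-2.8],[0,0,-2.8]],"turn":[[0,0,0],[0,0,0],[0,0,0],[0,0,0],[0,0,0]],"gripper":[1,1,1,1,1]}'
```

```text
clock: 1.7
position: [0.5787, 0.1655, 0.1647]
tool_rot: [3.141, 0.0, 3.046]
force: [1.4, 0.8, 0.2]
grip_width: 0.0001
finger_force: 0.0
clock: 2.2
position: [0.5792, 0.1661, 0.1393]
tool_rot: [3.141, 0.001, 3.047]
force: [-0.6, 0.5, -0.9]
grip_width: -0.0004
finger_force: 0.0
```

```bash
python3 - <<'E'
from h import *
f=bot.grab_frame("side");cv2.imwrite("pics/s1.png",cv2.resize(f["pixels"][80:280,180:400,::-1],None,fx=3,fy=3,interpolation=3)[:600])
print(bot.observe()["position"],bot.observe()["force"])
E
```

```text
[0.57917987 0.16609829 0.1393122 ] [0.94879313 0.00271571 0.48797863]
```

View pics/s1.png

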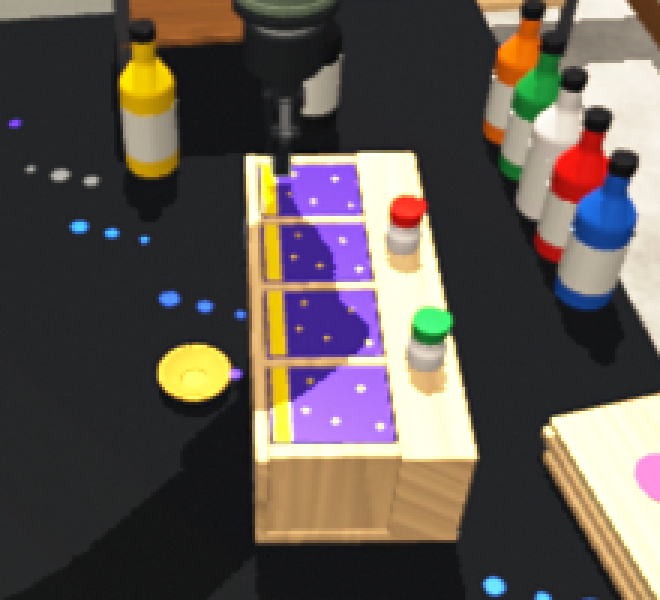

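The closed fingertips are above board a at crop (283,175), just beside its yellow band at (268,190), and clear of the pots. I'll press down gently.

```bash
python3 -m crank '{"travel":[[0,0,-1],[0,0,-1.6],[0,0,-1.8],[0,0,-2.0],[0,0,-2.1]],"turn":[[0,0,0],[0,0,0],[0,0,0],[0,0,0],[0,0,0]],"gripper":[1,1,1,1,1]}'
```

```text
clock: 2.75
position: [0.5784, 0.1659, 0.1171]
tool_rot: [-3.141, -0.001, 3.047]
force: [-3.0, -0.7, 3.0]
grip_width: 0.0001
finger_force: 1.6
```

```bash
python3 -m crank '{"travel":[[0,0,-0.1],[0,0,-0.2],[0,0,-0.3],[0,0,-0.4],[0,0,-0.4]],"turn":[[0,0,0],[0,0,0],[0,0,0],[0,0,0],[0,0,0]],"gripper":[1,1,1,1,1]}'
```

```text
clock: 3.25
position: [0.5787, 0.1659, 0.1132]
tool_rot: [-3.142, 0.0, 3.046]
force: [-2.0, 0.0, 1.8]
grip_width: 0.0001
finger_force: 0.8
```

At 7 mm below shut level the force is only about 3 N, so board a rocks. I'll keep pushing its edge down, watching the force.

```bash
python3 -m crank '{"travel":[[0,0,-0.4],[0,0,-0.8],[0,0,-1.2],[0,0,-1.6],[0,0,-1.7]],"turn":[[0,0,0],[0,0,0],[0,0,0],[0,0,0],[0,0,0]],"gripper":[1,1,1,1,1]}'
python3 -m crank '{"travel":[[0,0,-0.3],[0,0,-0.6],[0,0,-0.9],[0,0,-1.2],[0,0,-1.2]],"turn":[[0,0,0],[0,0,0],[0,0,0],[0,0,0],[0,0,0]],"gripper":[1,1,1,1,1]}'
python3 - <<'E'
from h import *
f=bot.grab_frame("side");cv2.imwrite("pics/s2.png",cv2.resize(f["pixels"][80:280,180:400,::-1],None,fx=3,fy=3,interpolation=3)[:600])
E
```

```text
clock: 3.75
position: [0.5785, 0.1659, 0.0957]
tool_rot: [-3.141, -0.001, 3.047]
force: [-0.0, 0.5, 3.3]
grip_width: -0.0001
finger_force: 1.2
clock: 4.25
position: [0.5783, 0.1658, 0.0837]
tool_rot: [-3.141, -0.001, 3.047]
force: [-0.1, -0.2, 0.0]
grip_width: -0.0002
finger_force: 0.0
```

View pics/s2.png

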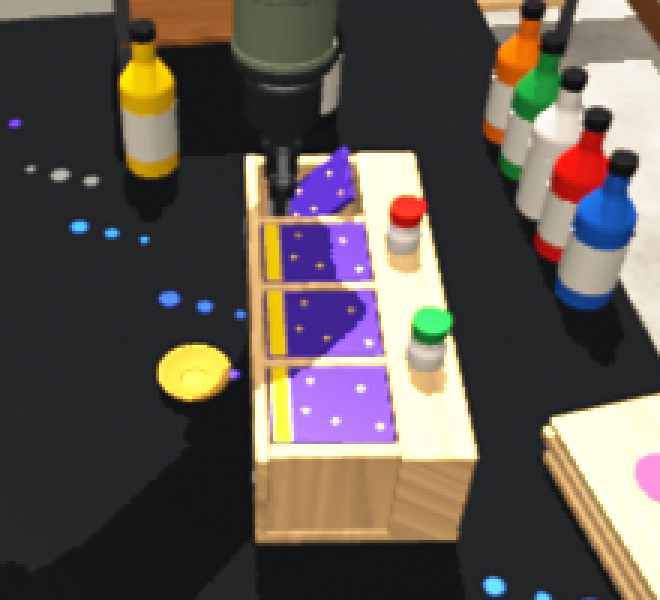

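Board a is tilted well open: its far edge has risen to crop (345,150) and its near edge is down in the bay. The other boards and the pots look unchanged. I'll push a few mm more for margin.

```bash
python3 -m crank '{"travel":[[0,0,-0.2],[0,0,-0.4],[0,0,-0.5],[0,0,-0.6],[0,0,-0.6]],"turn":[[0,0,0],[0,0,0],[0,0,0],[0,0,0],[0,0,0]],"gripper":[1,1,1,1,1]}'
```

```text
clock: 4.8
position: [0.5786, 0.1659, 0.0782]
tool_rot: [-3.142, -0.0, 3.047]
force: [-0.8, 1.1, 0.9]
grip_width: 0.0
finger_force: 0.4
```

```bash
python3 -m crank '{"travel":[[0,0,-0.1],[0,0,-0.2],[0,0,-0.3],[0,0,-0.3],[0,0,-0.3]],"turn":[[0,0,0],[0,0,0],[0,0,0],[0,0,0],[0,0,0]],"gripper":[1,1,1,1,1]}'
```

```text
clock: 5.3
position: [0.5789, 0.166, 0.076]
tool_rot: [3.141, 0.0, 3.046]
force: [-4.5, -0.2, 15.3]
grip_width: 0.0001
finger_force: 6.5
```

The force rose to 15 N, so the board is at its stop. I'll retreat straight up.

```bash
python3 -m crank '{"travel":[[0,0,0.5],[0,0,2],[0,0,5],[0,0,9],[0,0,13]],"turn":[[0,0,0],[0,0,0],[0,0,0],[0,0,0],[0,0,0]],"gripper":[1,1,1,1,1]}'
python3 -m crank '{"travel":[[0,0,4],[-3,0,8],[-7,0,11],[-11,0,11],[-14,0,11]],"turn":[[0,0,0],[0,0,0],[0,0,0],[0,0,0],[0,0,0]],"gripper":[1,1,1,1,1]}'
python3 -m crank '{"travel":[[0,0,0],[0,0,0],[0,0,0],[0,0,0],[0,0,0]],"turn":[[0,0,0],[0,0,0],[0,0,0],[0,0,0],[0,0,0]],"gripper":[1,1,1,1,1]}'
python3 - <<'E'
from h import *
f=bot.grab_frame("side");g=bot.grab_frame("top")
cv2.imwrite("pics/s3.png",np.hstack([cv2.resize(f["pixels"][80:280,200:340,::-1],None,fx=3,fy=3,interpolation=3),cv2.resize(g["pixels"][100:220,185:315,::-1],(380,600)[0:1]+(351,),interpolation=3).copy() if 0 else cv2.copyMakeBorder(cv2.resize(g["pixels"][110:210,190:315,::-1],None,fx=3,fy=3,interpolation=3),0,300,0,0,0)]))
E
```

```text
clock: 5.8
position: [0.5784, 0.1657, 0.2075]
tool_rot: [-3.141, -0.0, 3.046]
force: [0.3, 0.2, 0.7]
grip_width: 0.0
finger_force: 0.0
clock: 6.3
position: [0.4368, 0.1657, 0.3169]
tool_rot: [3.14, 0.002, 3.047]
force: [0.9, 1.0, 0.5]
grip_width: -0.0
finger_force: 0.0
clock: 6.8
position: [0.4391, 0.1658, 0.3151]
tool_rot: [-3.141, -0.0, 3.046]
force: [0.5, -0.5, 1.0]
grip_width: -0.0
finger_force: 0.0
```

View pics/s3.png

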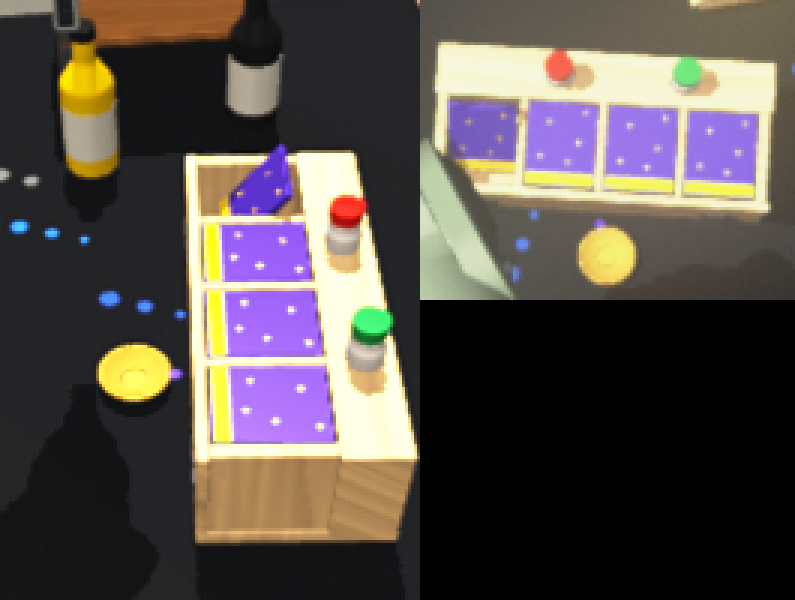

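Board a stands open by itself, with its far edge at (283,148) and its yellow band down in the bay at (225,210). Boards b–d are shut, the pots at (345,225) and (370,340) are in place, and the arm is clear.

```bash
python3 -c "
from workcell import bot
print(bot.job_done())"
```

```text
the job is handed in; nothing more can be done
None
```

Board a, the leftmost, is the one that rocks; I pushed it down to its stop (0.9 rad, about 50° by the task's figures) and left it open, with b–d unpressed because a was the first tried, and handed the job in with the arm clear and the pots in place.

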